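Shut the lever-arch file

ROBOT

A 7-joint arm with a two-finger parallel gripper is mounted at the origin on the work surface. World frame = base frame: x ahead of the robot, y to its left, z up, the work surface at z = 0. Lengths are in m, angles in degrees, forces in N, time in s.
With the tool pointing down it reaches from about 0.425 to 0.875 m from the base axis. Payload 4.7 kg.
Tool frame: the origin (TCP) lies on the centre line of the jaws, within the pads' length; the fingertips stand 11 mm ahead of it and the grasp point (between the pads) lies 8 mm behind it (r.tips_ahead is the distance from the TCP to the fingertips, in m); z points along the fingers, x is the direction in which the jaws open and shut, and the axes are right-handed (so a half turn about z gives the same grasp; the last joint's range is limited). The gripper opens to 87 mm and grips with 3 to 60 N. Pads are 19 mm wide; open, the fingers measure 117 mm over their backs; the gripper's body (75 mm by 190 mm) begins 51 mm behind the grasp point.
Start: joints at [-69.609, 18.392, -4.016, 83.108, 1.295, 78.541, -3.26], TCP at [0.218, 0.612, 0.234] pointing down, gripper open.
Joint ranges: [-163.93, 163.93], [-17.29, 119.83], [-79.2, 71.16], [3.27, 140.29], [-89.18, 269.18], [5.43, 117.66], [-154.24, 154.24]. Speed limits (degrees/s): [147.25, 147.25, 180, 180, 180, 180, 180].

INTERFACE

Orientations are given as a 3x3 rotation matrix whose columns are the frame's x, y, z axes.
In Python, from station import monitor, cams, r gives the robot as it stands.
- The arm moves only by the shell command python3 -m handwheel 'ROWS' [FORCE]. ROWS is JSON, a list of rows, each a list of 3 entries, a list of its own where there are three numbers: the turn, a rotation vector about the world's x, y, z in rad, then the shift along the world's x, y, z in mm, then the closure, from 0 (fully open) to 1 (shut). A call has 1 to 10 rows; each row is the pose to reach, as a shift and turn from the pose measured when the call began; what a row does not reach only later rows make up. A row lasts 1/8 s, in which the tool goes at most 62.5 mm and 10.7 degrees, less where a joint would pass 70% of its speed; a pose out of reach is approached as far as the arm can. A call with a gripper value outside its range is refused whole. The fingers move at their own pace and stop on an object; FORCE is the grip in N (left out, the last holds). Time passes only in rows, so rows that repeat a pose let the fingers close. It gives the time, the measured TCP pose, the force and the opening at its end, in the units of the state.
- monitor.get_obs(): the state, without advancing time (a new reading comes with each control period).
- cams.capture(name): name is "side" or "top" or "wrist"; returns a dict with "img" (400x640x3 uint8, blue, green, red), "mtx" (3x3 intrinsics, pixels), "rvec" (rotation vector, rad) and "tvec" (3), from world to camera coordinates, as OpenCV has them; the wrist camera has in their place "tool_from_camera" (4x4, takes a point from camera to tool coordinates, whose origin is the TCP and whose axes are the tool frame's). Camera axes: x right, y down, z forward; pixel columns grow to the right and rows downward; lengths in m; the calibration is good to about 2 mm. The wrist camera is an equidistant fisheye: a pixel r from the principal point sees the ray r / f radians off the axis. A picture is of the moment at which its call begins: read the wrist's pose just before it. There is no depth.
- r.hand_in(): hands the job in, once; it reports no verdict.
The state is a dict: "time_s": time; "joint_pos": joint angles; "joint_velocities": joint speeds; "joint_torque": joint torques, N m; "tcp_pos": TCP position; "tcp_rot": TCP orientation; "force": force on the tool from outside, world axes, zero at the start; "torque": the same for the moment, N m; "opening": finger opening in m.
Only numpy, scipy, OpenCV 4.12 (cv2) and the standard library are available. Lean on these libraries where they do the work, as an engineer would, in place of code of your own. Each camera call takes 0.05 s, during which the arm holds its last target.

TASK

The lever-arch file lies open on the desk and a small box of staples is in the way, on the spine under the file's raised lever. Push the box of staples along, without picking it up or tipping it over, until it lies on the file's front cover, and then push the lever over and all the way down so that it snaps flat and the arches close. Shut the arches only with the lever, do not push on them, and leave everything else where it is.

Things in the scene. Friction and masses are not known exactly. Their poses are not given: they have to be found in the camera images.
- file: Small lever-arch file, open and flat on the desk, fixed. Origin: on the desk (z = 0) under its mechanism; x along the spine, y across it towards the front cover, z up. Boards 3 mm thick, x -120 to 120 mm: back cover y -146 to 32, spine (strip between the two folds) y 34 to 102, front cover y 104 to 290. The lever's end (x = -60) is nearer the robot.
- plate (a point): Middle of the top of the steel mechanism plate on the back cover, at (10, -20, 5) mm in the file's frame. The plate spans x -85 to 105, y -60 to 20 mm and carries the lever (at x = -60) and, at x = 10 and 90, the arches and two fixed posts (at y = -45, 49 mm tall).
- lever_hinge (a point): Middle of the lever's hinge, at (-60, -20, 16) mm in the file's frame. The hinge axis runs along the file's x.
- lever_tip (a point): Centre of the flat steel finger pad at the lever's free end, 75 mm from the hinge; pad 24 mm wide (file's x), 26 along the lever, 7 thick; rod 8 mm thick. Open: the lever stands up, leaning 19 deg away from the front cover (tip 87 mm above the desk, file's y = -44 mm). Shut: level, pointing to the file's +y, tip at y = 55, 16 mm above the desk.
- lever (a joint): Lever angle in rad: 0 = open (raised), 1.9 = fully shut (down, level). It grows as the lever swings over towards the file's +y and down. A spring holds it at either end: about 5 N at the tip starts it from open, the force falls to nothing at 0.95, and beyond that it snaps shut by itself if nothing is in its way.
- arches: The two steel arches (6 mm wire, at x = 10 and 90 mm in the file's frame), linked to the lever: open they lean to the file's +y, up to 75 mm above the desk; as the lever goes down they swing back to meet the posts. Origin between them on their hinge, (50, 10, 9) mm in the file's frame.
- front_cover (a point): Centre of the upper face of the front cover (186 mm across y, 240 mm along x), at (0, 197, 3) mm in the file's frame.
- staple_box: Plain cardboard box of staples with a paper band, 56 mm (its x) x 30 mm (its y) x 24 mm tall, about 0.1 kg, lying on the spine where the lever's tip comes down. Origin: centre of its underside.
- stamp: a turned wooden hand stamp, 30 mm across and 64 mm tall, standing on the front cover (bystander). Origin: centre of its underside.
- eraser: a white eraser, 45 x 20 x 12 mm, lying on the back cover (bystander). Origin: centre of its underside.
- tape_roll: a roll of paper tape lying flat, 70 mm across, 24 mm tall (bystander). Origin: centre of its underside.
- mug: a white mug, 80 mm across, 90 mm tall (bystander). Origin: centre of its underside.
- glue_stick: an upright glue stick, 31 mm across, 90 mm tall (bystander). Origin: centre of its underside.
- stapler: a black stapler, 130 mm long, 55 mm tall (bystander). Origin: centre of its underside.

How it is judged:
By the outcome, as a careful person would: the job done as asked, in the order asked, and still so for the second after the job is handed in, with the robot touching nothing.
It also fails if it takes over 58 s, if anything falls off the work surface, if the arm or the gripper's body presses on something with over 40 N, if the wrist force passes 120 N, or if a joint passes its speed limit or range.

## Working session

There is one attempt and no reset: what is moved stays moved. The work goes in short steps, Python scripts to look and compute and a shell command to move; the robot and the scene stay as the last step left them, time stands still between calls to the robot, and variables do not carry over. Pictures are saved under pics/ and viewed, and the job is handed in when it is done.

```bash
ls; mkdir -p pics; python3 - <<'E'
from station import monitor,cams,r
import cv2
o=monitor.get_obs();print(o['time_s'],o['tcp_pos'],o['tcp_rot'],o['opening'])
for n in ['side','top','wrist']:
    c=cams.capture(n);cv2.imwrite(f'pics/{n}0.png',c['img']);print(n,c['mtx'],c.get('rvec'),c.get('tvec'),c.get('tool_from_camera'))
E
```

```text
pics
0.0 [0.21774229 0.61185534 0.23243735] [[ 3.35174924e-01  9.42155758e-01 -5.45248815e-04]
 [ 9.42153856e-01 -3.35175346e-01 -1.89737283e-03]
 [-1.97037469e-03  1.22243520e-04 -9.99998051e-01]] 0.08684203656621688
side [[440.2997463    0.         314.94515901]
 [  0.         440.2997463  200.1918868 ]
 [  0.           0.           1.        ]] [ 0.13063514 -2.7681035   1.37616028] [0.56434082 0.11169396 1.15650975] None
top [[391.15658236   0.         320.54594176]
 [  0.         391.15658236 200.9944247 ]
 [  0.           0.           1.        ]] [ 2.21625419 -2.14891999  0.1210133 ] [-0.03924343  0.60328407  1.09593767] None
wrist [[309.70691629   0.         323.20707872]
 [  0.         309.70691629 199.21641365]
 [  0.           0.           1.        ]] None None [[ 9.99999867e-01 -3.90966812e-04 -3.37566133e-04 -9.33053982e-04]
 [ 4.70727881e-04  9.58836706e-01  2.83957655e-01 -7.79621926e-02]
 [ 2.12652780e-04 -2.83957776e-01  9.58836762e-01 -1.51410563e-01]
 [ 0.00000000e+00  0.00000000e+00  0.00000000e+00  1.00000000e+00]]
```

View pics/side0.png

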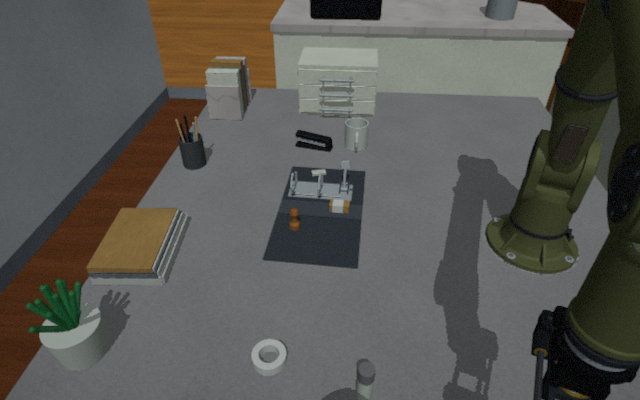

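View pics/top0.png

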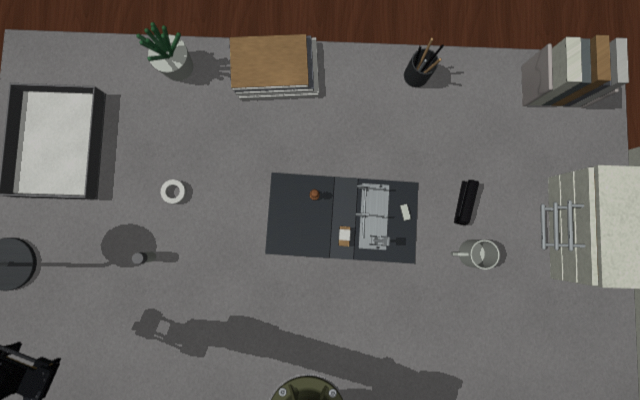

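View pics/wrist0.png

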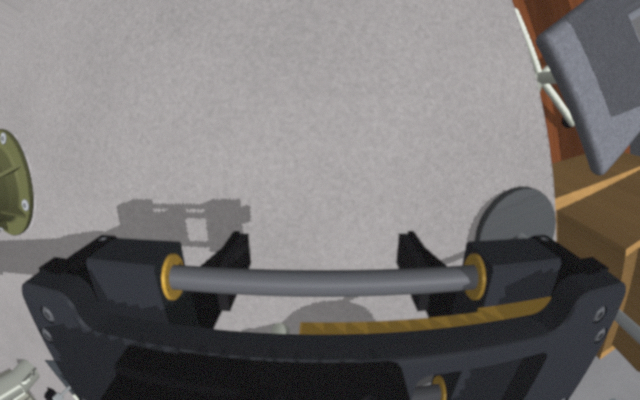

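The top view shows the file at about (268–418, 173–262), the front cover to the left (world +y), the staple box at (345,236), the stamp at (314,195) and the eraser at (405,212). I'll enlarge.

```bash
cat > h.py <<'E'
import numpy as np,cv2
from scipy.optimize import least_squares
def proj(c,P):
    return cv2.projectPoints(np.atleast_2d(np.float64(P)),c['rvec'],c['tvec'],c['mtx'],None)[0][:,0]
def onplane(c,uv,z):
    R=cv2.Rodrigues(np.float64(c['rvec']))[0];C=-R.T@np.ravel(c['tvec'])
    d=R.T@np.linalg.inv(c['mtx'])@np.array([uv[0],uv[1],1.]);return C+d*(z-C[2])/d[2]
def tri(c1,u1,c2,u2):
    f=lambda P:np.r_[proj(c1,P)[0]-u1,proj(c2,P)[0]-u2]
    s=least_squares(f,[.5,0,.05]);return s.x,np.sqrt((s.fun**2).mean())
def crop(img,x0,y0,x1,y1,s,name):
    cv2.imwrite('pics/'+name,cv2.resize(img[y0:y1,x0:x1],None,fx=s,fy=s,interpolation=cv2.INTER_CUBIC))
E
python3 - <<'E'
import cv2
from h import crop
crop(cv2.imread('pics/top0.png'),260,165,425,270,4.8,'topc.png')
crop(cv2.imread('pics/side0.png'),255,145,385,270,4.6,'sidec.png')
E
```

```text
(no output)
```

View pics/topc.png

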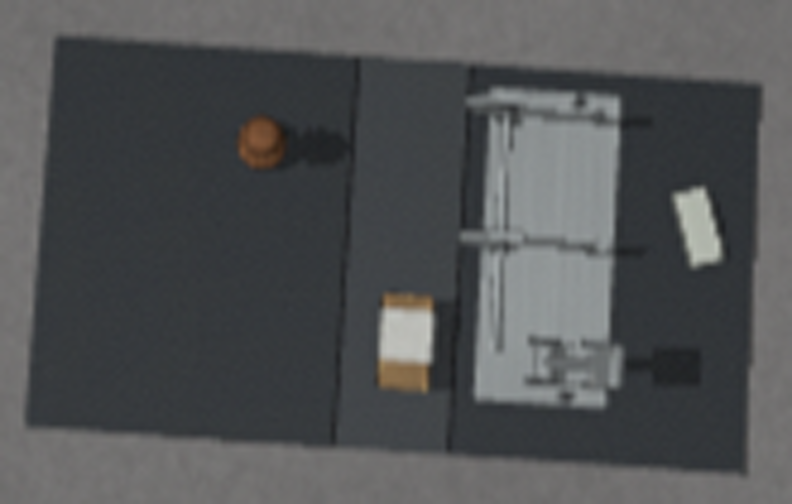

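View pics/sidec.png

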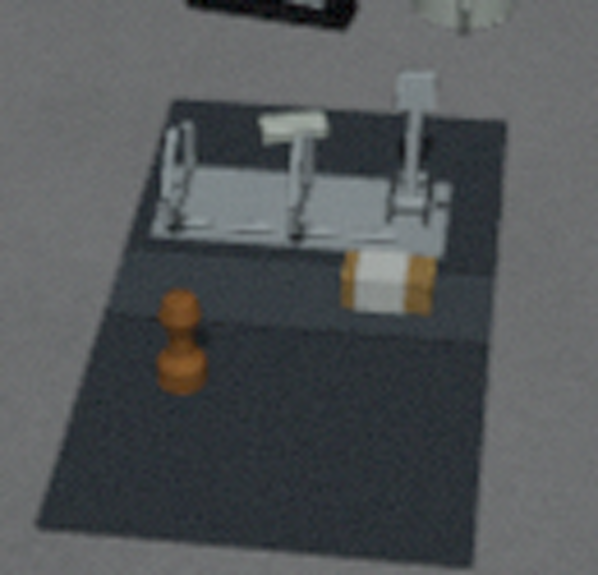

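Top crop: file corners at (55,37), (762,85), (745,474), (26,425), box top about (380–434, 294–391), lever pad around (600–622,365). Side crop: file corners at (175,100), (507,121), (472,567), (38,526). I'll fit the poses now.

```bash
cat > fit.py <<'E'
from h import *
from station import cams,monitor
T=cams.capture('top');S=cams.capture('side')
t=lambda x,y:np.array([260+x/4.8-.4,165+y/4.8-.4]);s=lambda x,y:np.array([255+x/4.6-.4,145+y/4.6-.4])
C=np.array([[.12,.29,.003],[.12,-.146,.003],[-.12,-.146,.003],[-.12,.29,.003]])
ut=np.array([t(55,37),t(762,85),t(745,474),t(26,425)]);us=np.array([s(38,526),s(175,100),s(507,121),s(472,567)])
def Rz(a):return np.array([[np.cos(a),-np.sin(a),0],[np.sin(a),np.cos(a),0],[0,0,1]])
def W(p,P):return (Rz(p[2])@np.atleast_2d(P).T).T+[p[0],p[1],0]
def f(p):return np.r_[(proj(T,W(p,C))-ut).ravel(),(proj(S,W(p,C))-us).ravel()]
q=least_squares(f,[.5,0,0]);p=q.x
E
python3 - <<'E'
from fit import *
print(p,np.degrees(p[2]));print(q.fun.round(1))
inv=lambda P:(Rz(-p[2])@(P-[p[0],p[1],0]))*1000
print('tip',W(p,[-.06,-.044,.087]),proj(T,W(p,[-.06,-.044,.087])),proj(S,W(p,[-.06,-.044,.087])))
print(t(611,365),s(416,90))
print('tritip',inv(tri(T,t(611,365),S,s(416,90))[0]),tri(T,t(611,365),S,s(416,90))[1])
for a in [(386,294),(434,296),(428,391),(379,388)]:
    w=onplane(T,t(*a),.027);print('boxcorner file',inv(w).round(1),w)
for a in [(344,252),(437,255),(433,288),(342,285)]:
    w=onplane(S,s(*a),.027);print('boxcorner side',inv(w).round(1))
for a,b in [((386,294),(342,285)),((379,388),(433,288)),((428,391),(437,255))]:
    P,e=tri(T,t(*a),S,s(*b));print('tri',inv(P).round(1),e)
w=onplane(T,t(262,155),.003);print('stamp',inv(w).round(1),inv(onplane(S,s(182,380),.003)))
print('lever hinge w',W(p,[-.06,-.02,.016]))
E
```

```text
[ 0.5576458  -0.15880202 -0.03623469] -2.0760948443092455
[ 0.3 -0.4 -0.1 -0.3 -0.1  0.2 -0.1  0.6 -0.6 -0.  -0.4 -0.4  0.4  0.1
  0.5 -0.1]
tip [[ 0.49609121 -0.20059953  0.087     ]] [[386.24300705 240.86021362]] [[345.20153584 164.63413493]]
[386.89166667 240.64166667] [345.03478261 164.16521739]
tritip [-59.32499035 -45.62277056  87.5629457 ] 0.007446549309873803
boxcorner file [-25.9  79.4  27. ] [ 0.53465835 -0.07850128  0.027     ]
boxcorner file [-25.2  50.7  27. ] [ 0.53434175 -0.10719251  0.027     ]
boxcorner file [-81.6  51.   27. ] [ 0.47792414 -0.10492003  0.027     ]
boxcorner file [-81.8  80.1  27. ] [ 0.47883451 -0.07575508  0.027     ]
boxcorner side [-24.2  52.5  27. ]
boxcorner side [-82.1  48.3  27. ]
boxcorner side [-82.  82.  27.]
boxcorner side [-26.6  86.   27. ]
tri [-25.8  79.   21.5] 0.022240996137936283
tri [-81.9  80.   25.5] 0.016844897035955524
tri [-81.9  51.1  29.1] 0.07456555704634649
stamp [ 54.7 158.9   3. ] [ 61.04282508 158.91553888   3.        ]
lever hinge w [[ 0.49696065 -0.17661529  0.016     ]]
```

```bash
python3 - <<'E'
from fit import *
o=monitor.get_obs();print(o['time_s'])
for P in [[-.056,.028,0],[-.056,.124,0],[-.06,-.075,0],[-.06,-.044,0],[-.06,.03,0],[-.06,.055,0]]:
    print(P,((W(p,P)[0]-[*o['tcp_pos'][:2],0])*1000).round(), W(p,P).round(4))
a=np.degrees(np.arctan2(o['tcp_rot'][1][0],o['tcp_rot'][0][0]));print(a, np.radians(np.degrees(p[2])-a), o['force'])
E
```

```text
0.35
[-0.056, 0.028, 0] [ 285. -741.    0.] [[ 0.5027 -0.1288  0.    ]]
[-0.056, 0.124, 0] [ 288. -645.    0.] [[ 0.5062 -0.0329  0.    ]]
[-0.06, -0.075, 0] [ 277. -844.    0.] [[ 0.495  -0.2316  0.    ]]
[-0.06, -0.044, 0] [ 278. -813.    0.] [[ 0.4961 -0.2006  0.    ]]
[-0.06, 0.03, 0] [ 281. -739.    0.] [[ 0.4988 -0.1266  0.    ]]
[-0.06, 0.055, 0] [ 282. -714.    0.] [[ 0.4997 -0.1017  0.    ]]
70.4168983270007 -1.2652414154651241 [-0.23198228  0.57701541 -0.16891042]
```

```bash
python3 -m handwheel '[[[0,0,-0.12],[50,-40,0],0.77],[[0,0,-0.24],[100,-80,0],0.77],[[0,0,-0.36],[150,-120,0],0.77],[[0,0,-0.48],[190,-170,0],0.77],[[0,0,-0.6],[225,-220,0],0.77],[[0,0,-0.72],[255,-270,0],0.77],[[0,0,-0.84],[275,-325,0],0.77],[[0,0,-0.96],[285,-380,0],0.77],[[0,0,-1.08],[290,-435,0],0.77],[[0,0,-1.2],[290,-490,0],0.77]]' 10; python3 - <<'E'
from fit import *
o=monitor.get_obs();print(o['time_s'],o['tcp_pos'],o['opening'],o['tcp_rot'])
a=np.arctan2(o['tcp_rot'][1][0],o['tcp_rot'][0][0]);print(p[2]-a,(W(p,[-.056,.028,.026])[0]-o['tcp_pos'])*1000)
E
```

```text
time_s: 1.6
tcp_pos: [0.5081, 0.1203, 0.2335]
tcp_rot: [[1.0, 0.024, 0.0], [0.024, -1.0, 0.0], [0.0, -0.0, -1.0]]
force: [0.5, 0.0, -0.0]
opening: 0.0201
1.7 [0.50862419 0.11433705 0.2339412 ] 0.020132107937904993 [[ 9.99864763e-01  1.64344233e-02  6.05180799e-04]
 [ 1.64356888e-02 -9.99862615e-01 -2.14917029e-03]
 [ 5.69777282e-04  2.15882621e-03 -9.99997507e-01]]
-0.05267112213213985 [  -5.92728599 -243.12875238 -207.94119956]
```

```bash
python3 -m handwheel '[[[0,0,-0.053],[-2,-50,0],0.77],[[0,0,-0.053],[-4,-110,0],0.77],[[0,0,-0.053],[-6,-170,0],0.77],[[0,0,-0.053],[-6,-225,0],0.77],[[0,0,-0.053],[-6,-243,-20],0.77],[[0,0,-0.053],[-6,-243,-70],0.77],[[0,0,-0.053],[-6,-243,-120],0.77],[[0,0,-0.053],[-6,-243,-150],0.77],[[0,0,-0.053],[-6,-243,-150],0.77]]'; python3 - <<'E'
from fit import *
o=monitor.get_obs();print(o['time_s'],o['tcp_pos'],o['force'])
print((W(p,[-.056,.028,.026])[0]-o['tcp_pos'])*1000,p)
S2=cams.capture('side');T2=cams.capture('top');w=cams.capture('wrist')
a=cv2.resize(S2['img'][100:270,235:435],None,fx=4,fy=3.5)[:600]
cv2.imwrite('pics/s2.png',a);cv2.imwrite('pics/w2.png',w['img'])
E
```

```text
time_s: 2.82
tcp_pos: [0.5008, -0.128, 0.082]
tcp_rot: [[0.999, -0.036, -0.005], [-0.036, -0.999, -0.002], [-0.004, 0.002, -1.0]]
force: [0.1, -0.2, -0.1]
opening: 0.0203
2.925 [ 0.50341271 -0.12863084  0.0849335 ] [-0.18316737 -0.16090247  0.03040268]
[ -0.71579703  -0.16085995 -58.93350249] [ 0.5576458  -0.15880202 -0.03623469]
```

View pics/s2.png

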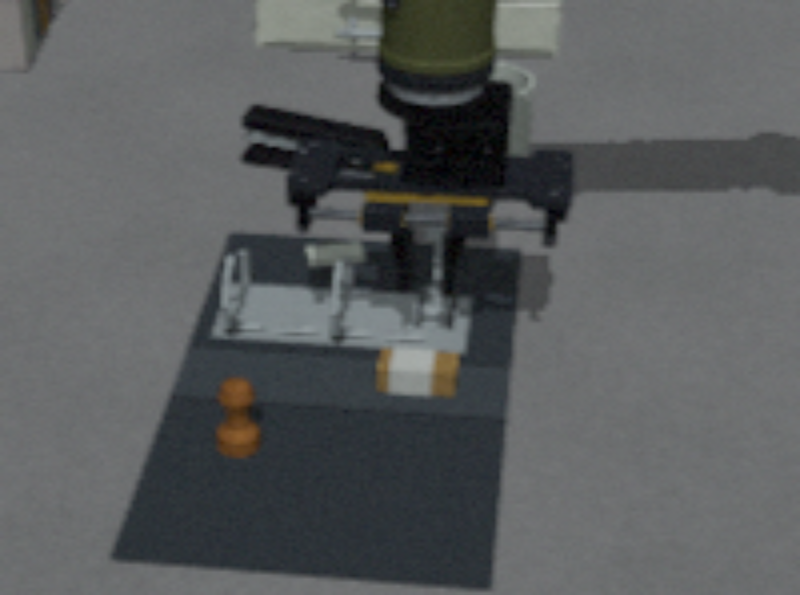

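View pics/w2.png

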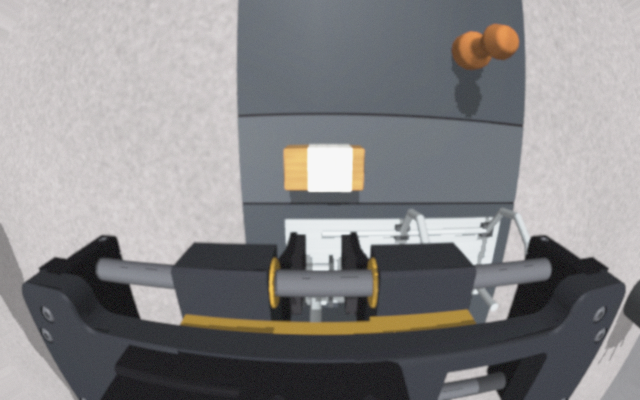

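Box is clear ahead of the fingers at (285–365,145–192) in the wrist view, the lever stands behind between the fingers, and the arches lie under the gripper's right side. I'll tilt slightly so the body clears the arch, then go down.

```bash
python3 -m handwheel '[[[0,-0.09,0],[-1,0,-15],0.77],[[0,-0.09,0],[-1,0,-30],0.77],[[0,-0.09,0],[-1,0,-45],0.77],[[0,-0.09,0],[-1,0,-58],0.77],[[0,-0.09,0],[-1,0,-61],0.77],[[0,-0.09,0],[-1,0,-61],0.77]]'; python3 - <<'E'
from station import cams,monitor
import cv2
o=monitor.get_obs();print(o['time_s'],o['tcp_pos'],o['force'])
w=cams.capture('wrist');cv2.imwrite('pics/w3.png',w['img'])
E
```

```text
time_s: 3.82
tcp_pos: [0.5031, -0.1289, 0.0244]
tcp_rot: [[0.995, -0.036, 0.093], [-0.036, -0.999, -0.003], [0.093, -0.001, -0.996]]
force: [0.1, 0.7, -0.3]
opening: 0.0198
3.825 [ 0.50311653 -0.12894561  0.02439452] [ 0.09921689  0.71417543 -0.30533354]
```

View pics/w3.png

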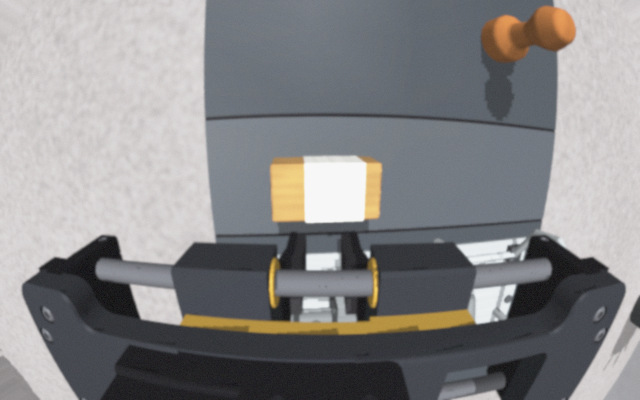

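```bash
python3 -m handwheel '[[[0,0,0],[0,5,0],0.77],[[0,0,0],[0,9,0],0.77],[[0,0,0],[0.5,13,0],0.77],[[0,0,0],[0.6,17,0],0.77],[[0,0,0],[1,22,0],0.77],[[0,0,0],[1,28,0],0.77],[[0,0,0],[1.2,34,0],0.77],[[0,0,0],[1.5,40,0],0.77],[[0,0,0],[1.7,46,0],0.77],[[0,0,0],[1.9,52,0],0.77]]'; python3 - <<'E'
from station import cams,monitor
import cv2
o=monitor.get_obs();print(o['time_s'],o['tcp_pos'],o['force'])
w=cams.capture('wrist');cv2.imwrite('pics/w4.png',w['img'])
E
```

```text
time_s: 5.12
tcp_pos: [0.5053, -0.0765, 0.0247]
tcp_rot: [[0.995, -0.036, 0.094], [-0.036, -0.999, -0.002], [0.094, -0.001, -0.996]]
force: [0.1, -1.9, 0.9]
opening: 0.02
5.125 [ 0.50526171 -0.07648356  0.02474723] [ 0.1315017  -1.88457518  0.89253578]
```

View pics/w4.png

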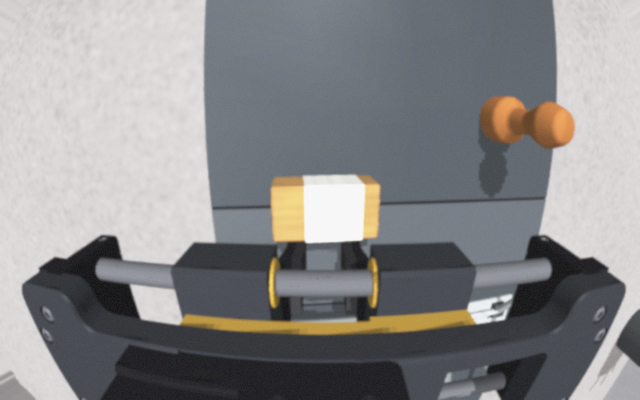

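The box slides straight, its front edge now past the fold. Continuing.

```bash
python3 -m handwheel '[[[0,0,0],[0,6,0],0.77],[[0,0,0],[0.4,12,0],0.77],[[0,0,0],[0.6,18,0],0.77],[[0,0,0],[0.9,24,0],0.77],[[0,0,0],[1,30,0],0.77],[[0,0,0],[1.2,36,0],0.77],[[0,0,0],[1.5,41,0],0.77],[[0,0,0],[1.6,45,0],0.77],[[0,0,0],[1.7,47,0],0.77],[[0,0,0],[1.7,47,0],0.77]]'; python3 - <<'E'
from station import cams,monitor
import cv2
o=monitor.get_obs();print(o['time_s'],o['tcp_pos'],o['force'])
w=cams.capture('wrist');cv2.imwrite('pics/w5.png',w['img'])
E
```

```text
time_s: 6.42
tcp_pos: [0.5069, -0.0282, 0.0246]
tcp_rot: [[0.995, -0.035, 0.093], [-0.035, -0.999, -0.001], [0.093, -0.002, -0.996]]
force: [-0.6, -0.4, -0.2]
opening: 0.0199
6.425 [ 0.50692785 -0.02821867  0.02463284] [-0.63325543 -0.38612121 -0.19761659]
```

View pics/w5.png

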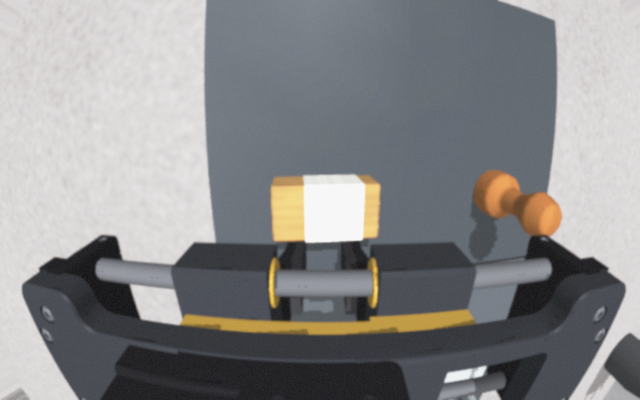

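Box lies wholly on the front cover, no fold visible beyond the fingers. Backing off, up, and over to behind the lever.

```bash
python3 -m handwheel '[[[0,0,0],[0,-5,0],0.77],[[0,0,0],[0,-12,5],0.77],[[0,0,0],[0,-15,40],0.77],[[0,0.05,0],[0,-15,90],1],[[0,0.09,0],[0,-30,135],1],[[0,0.09,0],[-4,-80,145],1],[[0,0.09,0],[-8,-135,145],1],[[0,0.09,0],[-12,-185,145],1],[[0,0.09,0],[-12,-208,145],1],[[0,0.09,0],[-12,-208,145],1]]' 20; python3 - <<'E'
from fit import *
o=monitor.get_obs();print(o['time_s'],o['tcp_pos'],o['tcp_rot'],o['force'],o['opening'])
p=np.array([ 0.5576458,-0.15880202,-0.03623469])
print((W(p,[-.06,-.078,.085])[0]-o['tcp_pos'])*1000)
print((W(p,[-.06,.02,.085])[0]-W(p,[-.06,-.078,.085])[0])*1000)
crop(S['img'],235,100,435,250,4,'s6.png')
crop(T['img'],260,165,425,270,4.8,'t6.png')
E
```

```text
time_s: 7.72
tcp_pos: [0.494, -0.2391, 0.17]
tcp_rot: [[0.999, -0.04, 0.003], [-0.04, -0.999, -0.003], [0.004, 0.002, -1.0]]
force: [0.4, 0.5, 0.3]
opening: 0.0003
7.825 [ 0.49493238 -0.2356502   0.16961888] [[ 9.99373992e-01 -3.52297335e-02  3.23873217e-03]
 [-3.52275955e-02 -9.99379060e-01 -7.14841845e-04]
 [ 3.26190480e-03  6.00301602e-04 -9.99994500e-01]] [-0.20348837  0.36246559  0.20156754] 0.0003079800745109439
[-7.28824903e-02  1.07298738e+00 -8.46188784e+01]
[ 3.55022262 97.93567235  0.        ]
```

View pics/s6.png

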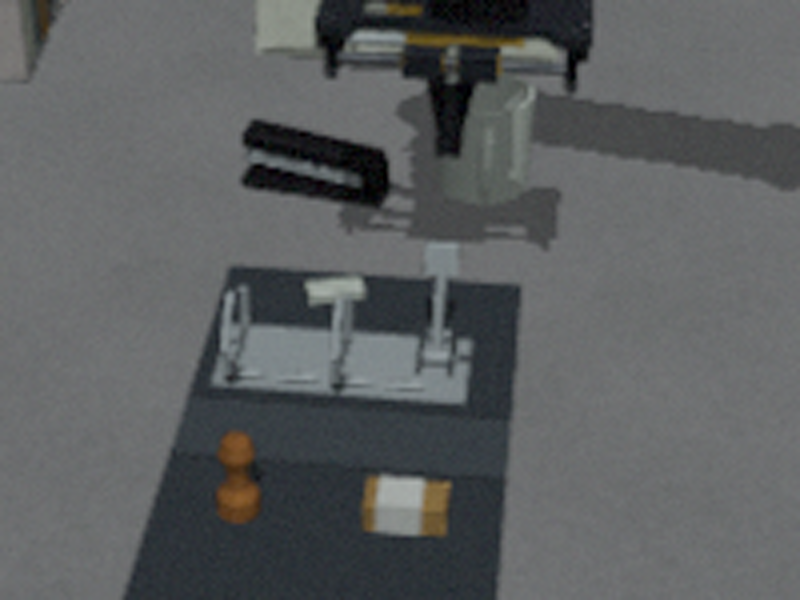

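View pics/t6.png

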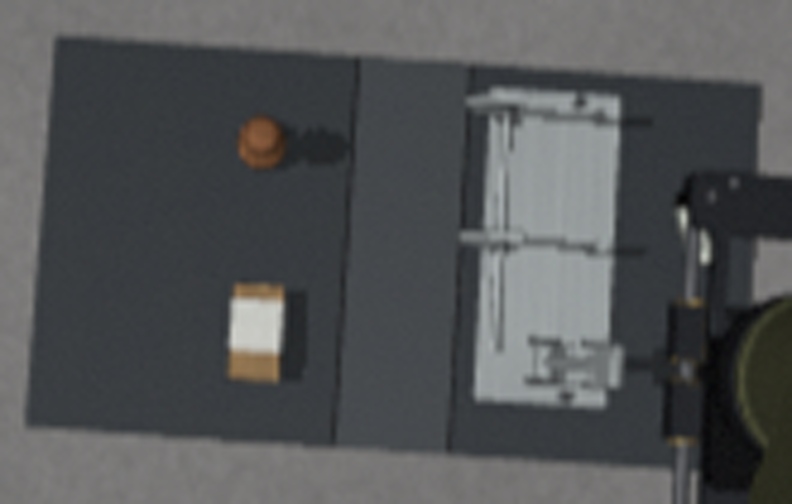

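The box is upright on the cover (top crop 229–284, 284–382); the lever and the other things are unmoved. Going down behind the lever.

```bash
python3 -m handwheel '[[[0,0,0],[0,1,-40],1],[[0,0,0],[0,1,-78],1],[[0,0,0],[0,1,-84],1],[[0,0,0],[0,8,-84],1],[[0,0,0],[0,14,-84],1],[[0,0,0],[1,20,-84],1],[[0,0,0],[1,26,-84],1],[[0,0,0],[1,32,-84],1],[[0,0,0],[1.5,38,-84],1]]'; python3 - <<'E'
from fit import *
o=monitor.get_obs();print(o['time_s'],o['tcp_pos'],o['force'])
crop(S['img'],235,100,435,250,4,'s7.png')
E
```

```text
time_s: 8.95
tcp_pos: [0.4977, -0.2002, 0.0877]
tcp_rot: [[0.999, -0.037, 0.007], [-0.037, -0.999, -0.004], [0.008, 0.004, -1.0]]
force: [-0.5, -4.8, 4.1]
opening: 0.0004
9.05 [ 0.4977329  -0.19899369  0.08735454] [ 0.50459903 -5.09135306  3.48278548]
```

View pics/s7.png

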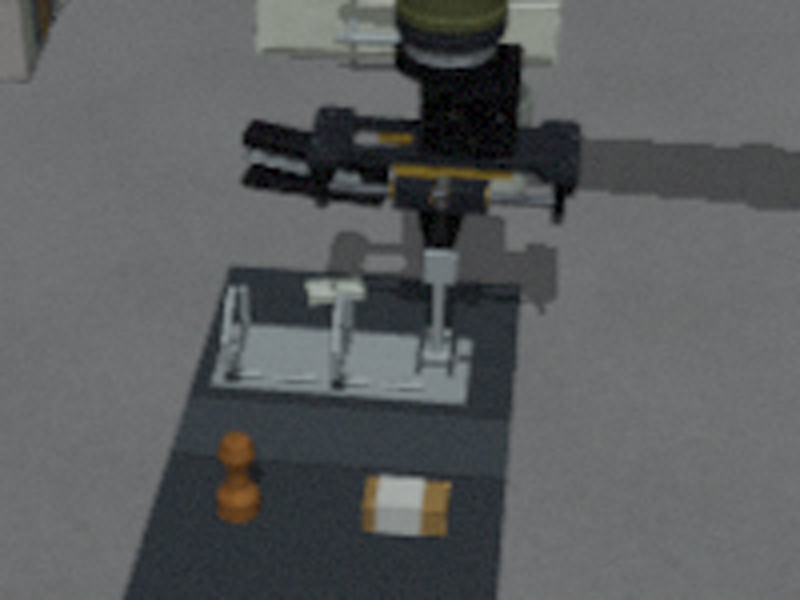

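Contact made at about 5 N, the lever starting to move. Pushing it over.

```bash
python3 -m handwheel '[[[0,0,0],[0,8,0],1],[[0,0,0],[0,16,0],1],[[0,0,0],[0.5,24,0],1],[[0,0,0],[1,32,0],1],[[0,0,0],[1,40,-2],1],[[0,0,0],[1.5,48,-4],1],[[0,0,0],[1.5,56,-7],1],[[0,0,0],[2,64,-10],1]]'; python3 - <<'E'
from fit import *
o=monitor.get_obs();print(o['time_s'],o['tcp_pos'],o['force'])
crop(S['img'],235,100,435,250,4,'s8.png')
E
```

```text
time_s: 10.05
tcp_pos: [0.4997, -0.1335, 0.0771]
tcp_rot: [[0.999, -0.035, 0.007], [-0.035, -0.999, -0.002], [0.007, 0.002, -1.0]]
force: [-0.5, 0.3, -0.2]
opening: 0.0004
10.15 [ 0.4996155  -0.13309496  0.07685689] [-0.7950797  -0.19497433 -0.06517921]
```

View pics/s8.png

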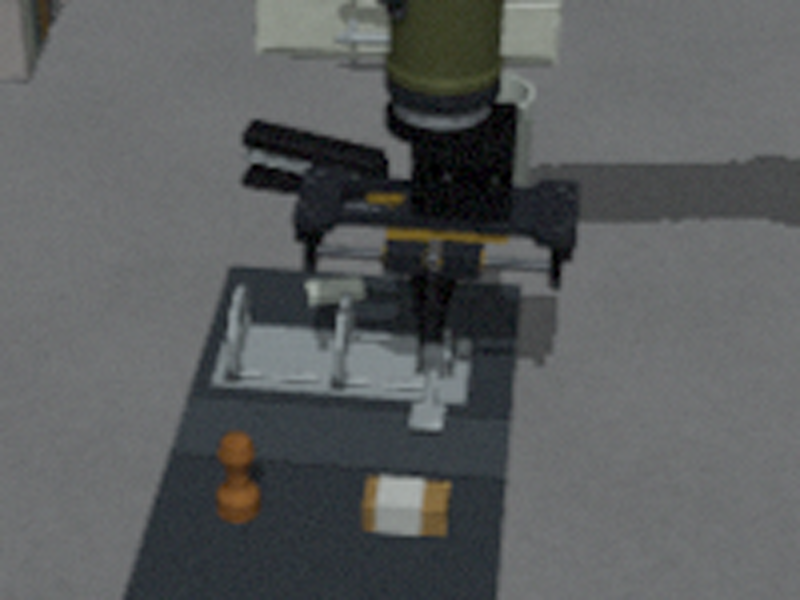

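The lever has snapped down, pad at about (428,413). I'll press on the pad to confirm it is fully down.

```bash
python3 -m handwheel '[[[0,0,0],[0,16,0],1],[[0,0,0],[0,31,0],1],[[0,0,0],[0,31,-15],1],[[0,0,0],[0,31,-30],1],[[0,0,0],[0,31,-40],1],[[0,0,0],[0,31,-45],1],[[0,0,0],[0,31,-48],1],[[0,0,0],[0,31,-49],1]]'; python3 -m handwheel '[[[0,0,0],[0,0,10],1],[[0,0,0],[0,0,60],1],[[0,0,0],[0,0,120],1],[[0,0,0],[20,60,160],1],[[0,0,0],[20,120,160],1],[[0,0,0],[20,180,160],1],[[0,0,0],[20,240,160],1],[[0,0,0],[20,300,160],1],[[0,0,0],[20,320,160],1]]';python3 - <<'E'
from fit import *
crop(S['img'],235,100,435,250,4,'s9.png')
crop(T['img'],260,165,425,270,4.8,'t9.png')
E
```

```text
time_s: 11.15
tcp_pos: [0.4992, -0.1028, 0.0304]
tcp_rot: [[0.999, -0.034, 0.003], [-0.034, -0.999, 0.0], [0.003, -0.0, -1.0]]
force: [-12.9, 1.9, 32.4]
opening: 0.0005
time_s: 12.28
tcp_pos: [0.5182, 0.2224, 0.1901]
tcp_rot: [[1.0, -0.028, 0.003], [-0.028, -1.0, 0.001], [0.003, -0.002, -1.0]]
force: [-0.3, -1.1, 0.2]
opening: 0.0005
```

View pics/s9.png

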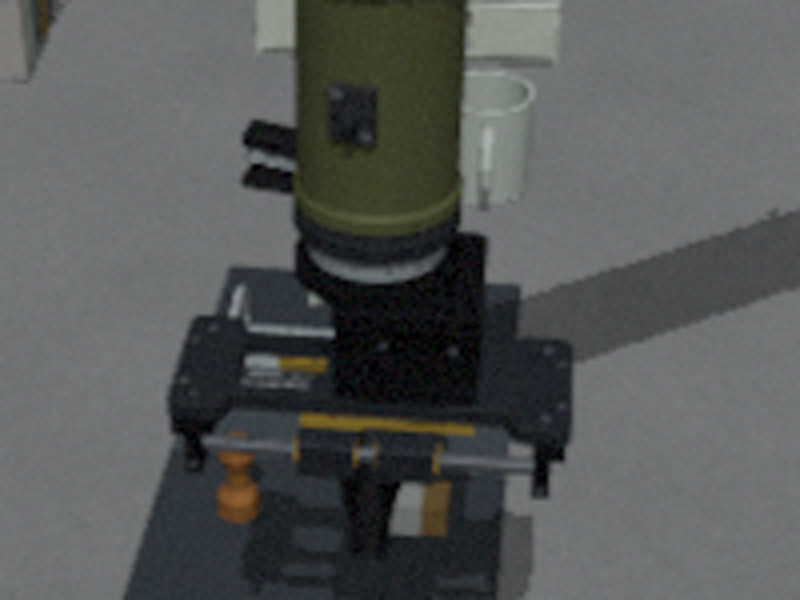

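View pics/t9.png

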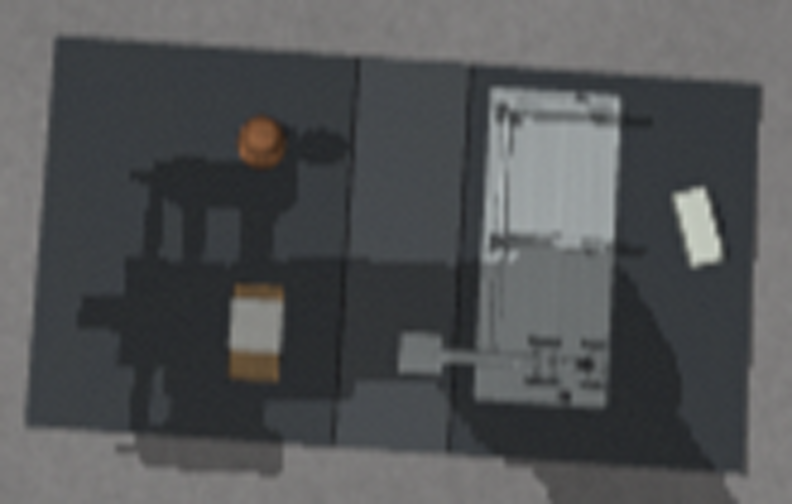

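The top view shows the lever level with its pad at crop (420,353), the arches back over the plate at the posts, the box on the cover (229–284, 284–382), and the stamp and eraser unmoved. Handing in.

```bash
python3 - <<'E'
from station import r,cams,monitor
import cv2
a=cv2.imread('pics/top0.png').astype(int);b=cams.capture('top')['img'].astype(int)
for n,(x,y,w) in dict(stapler=(466,202,16),mug=(484,255,16),tape=(173,191,14),glue=(140,258,8),stamp=(315,194,6),eraser=(405,212,8)).items():
    print(n,abs(a-b)[y-w:y+w,x-w:x+w].mean().round(1))
print(monitor.get_obs()['force'],r.hand_in())
E
```

```text
stapler 6.2
mug 10.2
tape 44.6
glue 19.9
stamp 6.2
eraser 9.7
the job is handed in; nothing more can be done
[ 0.22719318 -1.14505606 -0.21101442] None
```

```bash
python3 - <<'E'
from station import cams
import cv2
cv2.imwrite('pics/tend.png',cams.capture('top')['img'])
E
```

```text
the job is handed in; nothing more can be done
```

The box of staples is on the front cover, the lever is flat, and the job is handed in after about 12.4 s of the 58 s allowed.

- **Box:** I pushed it straight along with the spread fingers, using about 2 N. It now lies upright and wholly on the front cover.
- **Lever:** I pushed it over from behind with about 5 N and it snapped down by itself. I then pressed on the pad with about 32 N. The pad's top was at 19.4 mm, against 19.5 mm for fully shut.
- **Arches:** The gripper never touched them. In the last top view they have swung back to the posts.
- **After the last move:** The arm was well clear and the force reading was only about 1 N of noise.

**Checks that were not clean:**
- My before-and-after picture comparison showed little change for the stapler, mug, stamp and eraser. It showed a large change at the tape roll (44.6) and a moderate one at the glue stick (19.9).
- That is probably the parked arm and its shadow, because the tool never went near either of them except at the start, well above. I did not look at that picture before handing in, and no more pictures could be taken afterwards, so this is unconfirmed.
- The last side view was blocked by the arm, so the closed arches were seen only from the top.

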